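# Deal the shoe-locker tags into two stepped stacks

## Robot

A 6-joint arm with a two-finger parallel gripper is mounted at the origin on the work surface. World frame = base frame: x ahead of the robot, y to its left, z up, the work surface at z = 0. Lengths are in m, angles in degrees, forces in N, time in s.
With the tool pointing down it reaches from about 0.3 to 0.75 m from the base axis. Payload 8.5 kg.
Tool frame: the origin (TCP) lies at the very end of the fingers, on their centre line; the grasp point (between the pads) lies 19 mm behind it (env.pinch_z is the distance from the TCP to the grasp point, in m); z points along the fingers, y is the line along which they close (so a half turn about z gives the same grasp; the last joint's range is limited). The gripper opens to 85 mm and grips with 20 to 120 N. Pads are 22 mm wide; open, the fingers measure 114 mm over their backs; the gripper's body (76 mm by 85 mm) begins 54 mm behind the grasp point. The pads swing forward as they close: fully open they stand 13 mm farther back than shut.
Start: joints at [60.946, 21.807, 74.336, -0, 83.858, -12.336], TCP at [0.158, 0.527, 0.231] pointing down, gripper open.
Joint ranges: [-178.18, 178.18], [-50.72, 133.34], [12.68, 142.11], [-81.47, 261.47], [9.98, 163.14], [-165.26, 165.26]. Speed limits (degrees/s): [136.94, 136.94, 180, 180, 180, 180].

## Interface

Orientations are given as a 3x3 rotation matrix whose columns are the frame's x, y, z axes.
In Python, from rig import env, viewer gives the robot as it stands.
- The arm moves only by the tool drive_tool, never from a script. Its argument "series" is a list of rows, each a list of 3 entries, a list of its own where there are three numbers: the shift along the tool's x, y, z in m, then the turn about the tool's z in degrees, then the finger opening in m, from 0 to 0.0854. A call has 1 to 20 rows; each row is the pose to reach, as a shift and turn from the pose commanded when the call began, along the tool's axes at that moment; what a row does not reach only later rows make up. A row lasts 1/10 s, in which the tool goes at most 50 mm and 8.59 degrees, less where a joint would pass 70% of its speed; a pose out of reach is approached as far as the arm can. A call with a gripper value outside its range is refused whole. The fingers move at their own pace and stop on an object; "newtons" is the grip in N (left out, the last holds). Time passes only in rows, so rows that repeat a pose let the fingers close. It gives the time, the measured TCP pose, the force, the opening and the grip force at its end, in the units of the state.
- env.observe(): the state, without advancing time (a new reading comes with each control period).
- viewer.get_image(name): name is "scene" or "top" or "wrist"; returns a dict with "img" (420x560x3 uint8, red, green, blue), "depth" (420x560 float32, m along the optical axis (not along the pixel's ray), 0 where there is no reading), "camera_matrix" (3x3 intrinsics, pixels), "rvec" (rotation vector, rad) and "tvec" (3), from world to camera coordinates, as OpenCV has them. Camera axes: x right, y down, z forward; pixel columns grow to the right and rows downward; lengths in m; the calibration is good to about 2 mm. The wrist camera is an equidistant fisheye: a pixel r from the principal point sees the ray r / f radians off the axis. A picture is of the moment at which its call begins.
- env.close_job(): hands the job in; it is judged then, once.
The state is a dict: "time_s": time; "q": joint angles; "qvel": joint speeds; "joint_efforts": joint torques, N m; "position": TCP position; "tool_rot": TCP orientation; "ft_force": force on the tool from outside, world axes, zero at the start; "wrist_torque": the same for the moment, N m; "grip_width": finger opening in m; "gripper_force": force on a finger pad.
Only numpy, scipy, OpenCV 4.12 (cv2) and the standard library are available. Lean on these libraries where they do the work, as an engineer would, in place of code of your own. Each camera call takes 0.05 s, during which the arm holds its last target. There are 200 camera calls.

## Task

Deal the wooden shoe-locker tags on the cabinet one at a time round the two dark-wood trays, one to each tray in every round before either gets its next (either tray may be first), until both trays hold the same number and there are not enough tags for another round; if one is left over, lay it flat in the middle of the steel coin tray. In each tray stack the tags flat and lengthwise on the midline with alternating steps of 20 mm, so each overhangs the one below by an edge that guests can lift: the first tag about 9 mm from the upright end wall, the second 20 mm further from it, the third directly above the first, the fourth above the second. Leave the polish tin and the doorstop where they are.

Things in the scene. Friction and masses are not known exactly. Their poses are not given: they have to be found in the camera images.
- tag1: flat light-wood shoe-locker tag, 76 mm long (its x) by 44 mm wide (its y) by 12 mm thick, about 25 g, with a dark dot near one end and a dark slit near the other (marks only, either way round will do); origin at the centre of its underside. One of nine alike, all lying flat on the cabinet top at the start; in any run seven to nine are there, the others are absent
- tag2: another shoe-locker tag, the same as tag1 (absent in some runs)
- tag3: another shoe-locker tag, the same as tag1 (absent in some runs)
- tag4: another shoe-locker tag, the same as tag1 (absent in some runs)
- tag5: another shoe-locker tag, the same as tag1 (absent in some runs)
- tag6: another shoe-locker tag, the same as tag1 (absent in some runs)
- tag7: another shoe-locker tag, the same as tag1 (absent in some runs)
- tag8: another shoe-locker tag, the same as tag1 (absent in some runs)
- tag9: another shoe-locker tag, the same as tag1 (absent in some runs)
- tray_left: dark-wood stacking tray on the left (+y), fixed to the cabinet top: base 130 mm (its x) by 120 mm (its y), floor 5 mm above the cabinet top; an upright end wall, 8 mm thick and 40 mm high, at its -x end (inner face 57 mm from the centre); its other three sides are open and flat. Origin at the centre of its underside
- tray_right: dark-wood stacking tray on the right (-y), fixed to the cabinet top: base 130 mm (its x) by 120 mm (its y), floor 5 mm above the cabinet top; an upright end wall, 8 mm thick and 40 mm high, at its -x end (inner face 57 mm from the centre); its other three sides are open and flat. Origin at the centre of its underside
- left_1 (a point): point on the left tray: where the centre of the underside of the first (lowest) tag of its stack belongs, 5 mm above the cabinet top, on the tray's midline and 10 mm from the tray's centre towards the upright end wall (so 9 mm clear of the wall); the tag's length runs along the tray's x axis
- left_2 (a point): point on the left tray: where the centre of the underside of the second tag of its stack belongs, 17 mm above the cabinet top, on the tray's midline and 10 mm from the tray's centre away from the upright end wall; the tag's length runs along the tray's x axis
- left_3 (a point): point on the left tray: where the centre of the underside of the third tag of its stack belongs, 29 mm above the cabinet top, on the tray's midline and 10 mm from the tray's centre towards the upright end wall (so 9 mm clear of the wall); the tag's length runs along the tray's x axis
- left_4 (a point): point on the left tray: where the centre of the underside of the fourth tag of its stack belongs, 41 mm above the cabinet top, on the tray's midline and 10 mm from the tray's centre away from the upright end wall; the tag's length runs along the tray's x axis
- right_1 (a point): point on the right tray: where the centre of the underside of the first (lowest) tag of its stack belongs, 5 mm above the cabinet top, on the tray's midline and 10 mm from the tray's centre towards the upright end wall (so 9 mm clear of the wall); the tag's length runs along the tray's x axis
- right_2 (a point): point on the right tray: where the centre of the underside of the second tag of its stack belongs, 17 mm above the cabinet top, on the tray's midline and 10 mm from the tray's centre away from the upright end wall; the tag's length runs along the tray's x axis
- right_3 (a point): point on the right tray: where the centre of the underside of the third tag of its stack belongs, 29 mm above the cabinet top, on the tray's midline and 10 mm from the tray's centre towards the upright end wall (so 9 mm clear of the wall); the tag's length runs along the tray's x axis
- right_4 (a point): point on the right tray: where the centre of the underside of the fourth tag of its stack belongs, 41 mm above the cabinet top, on the tray's midline and 10 mm from the tray's centre away from the upright end wall; the tag's length runs along the tray's x axis
- coin_tray: shallow stainless steel coin tray, fixed, 110 mm (its x) by 150 mm (its y), rim 8 mm high and 3 mm thick, floor 3 mm thick; origin at the centre of its underside. Empty at the start
- tin: bystander: round metal shoe-polish tin, 62 mm across, 22 mm high, loose; origin at the centre of its underside
- doorstop: bystander: black hard silicone doorstop wedge, 70 by 40 mm, up to 26 mm high, loose; origin at the centre of its underside
There are look-alikes about, which are no part of the job. What is shaped like the tag3 but turquoise is not meant.

How it is judged (in metres and radians):
On the way, in this order (a step that is already met when the one before it is completed fails the run):
1. first round dealt: each tray has its first tag in place, and neither tray has a further one yet (distance between any of tag1, tag2, tag3, tag4, tag5, tag6, tag7, tag8, tag9 and left_1 below 0.009 m and distance between any of tag1, tag2, tag3, tag4, tag5, tag6, tag7, tag8, tag9 and right_1 below 0.009 m and not (distance between any of tag1, tag2, tag3, tag4, tag5, tag6, tag7, tag8, tag9 and left_2 below 0.009 m or distance between any of tag1, tag2, tag3, tag4, tag5, tag6, tag7, tag8, tag9 and right_2 below 0.009 m)), for 0.2 s.
2. second round dealt: each tray has its second tag in place, and neither tray has a further one yet (distance between any of tag1, tag2, tag3, tag4, tag5, tag6, tag7, tag8, tag9 and left_2 below 0.009 m and distance between any of tag1, tag2, tag3, tag4, tag5, tag6, tag7, tag8, tag9 and right_2 below 0.009 m and not (distance between any of tag1, tag2, tag3, tag4, tag5, tag6, tag7, tag8, tag9 and left_3 below 0.009 m or distance between any of tag1, tag2, tag3, tag4, tag5, tag6, tag7, tag8, tag9 and right_3 below 0.009 m)), for 0.2 s.
3. third round dealt: each tray has its third tag in place, and neither tray has a further one yet (distance between any of tag1, tag2, tag3, tag4, tag5, tag6, tag7, tag8, tag9 and left_3 below 0.009 m and distance between any of tag1, tag2, tag3, tag4, tag5, tag6, tag7, tag8, tag9 and right_3 below 0.009 m and not (distance between any of tag1, tag2, tag3, tag4, tag5, tag6, tag7, tag8, tag9 and left_4 below 0.009 m or distance between any of tag1, tag2, tag3, tag4, tag5, tag6, tag7, tag8, tag9 and right_4 below 0.009 m)), for 0.2 s.
At the end, for the whole second after the job is handed in: Every tag lies flat (0.1 rad), centred within 9 mm of its place in one of the two stacks and within 0.22 rad of the tray's x axis; any one left over lies flat on the coin tray's floor within 20 mm of its centre; both stacks hold equally many tags (three or four) ((((distance between tag1 and left_1 below 0.009 m or distance between tag1 and left_2 below 0.009 m or distance between tag1 and left_3 below 0.009 m or distance between tag1 and left_4 below 0.009 m) and angle between the x axis of tag1 and the x axis of tray_left, either way round below 0.22 rad) or ((distance between tag1 and right_1 below 0.009 m or distance between tag1 and right_2 below 0.009 m or distance between tag1 and right_3 below 0.009 m or distance between tag1 and right_4 below 0.009 m) and angle between the x axis of tag1 and the x axis of tray_right, either way round below 0.22 rad) or (horizontal distance between tag1 and coin_tray below 0.02 m and z of tag1 in the frame of coin_tray below 0.009 m)) and angle between each of tag1, tag2, tag3, tag4, tag5, tag6, tag7, tag8, tag9's own z axis and vertical below 0.1 rad and (((distance between tag2 and left_1 below 0.009 m or distance between tag2 and left_2 below 0.009 m or distance between tag2 and left_3 below 0.009 m or distance between tag2 and left_4 below 0.009 m) and angle between the x axis of tag2 and the x axis of tray_left, either way round below 0.22 rad) or ((distance between tag2 and right_1 below 0.009 m or distance between tag2 and right_2 below 0.009 m or distance between tag2 and right_3 below 0.009 m or distance between tag2 and right_4 below 0.009 m) and angle between the x axis of tag2 and the x axis of tray_right, either way round below 0.22 rad) or (horizontal distance between tag2 and coin_tray below 0.02 m and z of tag2 in the frame of coin_tray below 0.009 m)) and (((distance between tag3 and left_1 below 0.009 m or distance between tag3 and left_2 below 0.009 m or distance between tag3 and left_3 below 0.009 m or distance between tag3 and left_4 below 0.009 m) and angle between the x axis of tag3 and the x axis of tray_left, either way round below 0.22 rad) or ((distance between tag3 and right_1 below 0.009 m or distance between tag3 and right_2 below 0.009 m or distance between tag3 and right_3 below 0.009 m or distance between tag3 and right_4 below 0.009 m) and angle between the x axis of tag3 and the x axis of tray_right, either way round below 0.22 rad) or (horizontal distance between tag3 and coin_tray below 0.02 m and z of tag3 in the frame of coin_tray below 0.009 m)) and (((distance between tag4 and left_1 below 0.009 m or distance between tag4 and left_2 below 0.009 m or distance between tag4 and left_3 below 0.009 m or distance between tag4 and left_4 below 0.009 m) and angle between the x axis of tag4 and the x axis of tray_left, either way round below 0.22 rad) or ((distance between tag4 and right_1 below 0.009 m or distance between tag4 and right_2 below 0.009 m or distance between tag4 and right_3 below 0.009 m or distance between tag4 and right_4 below 0.009 m) and angle between the x axis of tag4 and the x axis of tray_right, either way round below 0.22 rad) or (horizontal distance between tag4 and coin_tray below 0.02 m and z of tag4 in the frame of coin_tray below 0.009 m)) and (((distance between tag5 and left_1 below 0.009 m or distance between tag5 and left_2 below 0.009 m or distance between tag5 and left_3 below 0.009 m or distance between tag5 and left_4 below 0.009 m) and angle between the x axis of tag5 and the x axis of tray_left, either way round below 0.22 rad) or ((distance between tag5 and right_1 below 0.009 m or distance between tag5 and right_2 below 0.009 m or distance between tag5 and right_3 below 0.009 m or distance between tag5 and right_4 below 0.009 m) and angle between the x axis of tag5 and the x axis of tray_right, either way round below 0.22 rad) or (horizontal distance between tag5 and coin_tray below 0.02 m and z of tag5 in the frame of coin_tray below 0.009 m)) and (((distance between tag6 and left_1 below 0.009 m or distance between tag6 and left_2 below 0.009 m or distance between tag6 and left_3 below 0.009 m or distance between tag6 and left_4 below 0.009 m) and angle between the x axis of tag6 and the x axis of tray_left, either way round below 0.22 rad) or ((distance between tag6 and right_1 below 0.009 m or distance between tag6 and right_2 below 0.009 m or distance between tag6 and right_3 below 0.009 m or distance between tag6 and right_4 below 0.009 m) and angle between the x axis of tag6 and the x axis of tray_right, either way round below 0.22 rad) or (horizontal distance between tag6 and coin_tray below 0.02 m and z of tag6 in the frame of coin_tray below 0.009 m)) and (((distance between tag7 and left_1 below 0.009 m or distance between tag7 and left_2 below 0.009 m or distance between tag7 and left_3 below 0.009 m or distance between tag7 and left_4 below 0.009 m) and angle between the x axis of tag7 and the x axis of tray_left, either way round below 0.22 rad) or ((distance between tag7 and right_1 below 0.009 m or distance between tag7 and right_2 below 0.009 m or distance between tag7 and right_3 below 0.009 m or distance between tag7 and right_4 below 0.009 m) and angle between the x axis of tag7 and the x axis of tray_right, either way round below 0.22 rad) or (horizontal distance between tag7 and coin_tray below 0.02 m and z of tag7 in the frame of coin_tray below 0.009 m)) and (((distance between tag8 and left_1 below 0.009 m or distance between tag8 and left_2 below 0.009 m or distance between tag8 and left_3 below 0.009 m or distance between tag8 and left_4 below 0.009 m) and angle between the x axis of tag8 and the x axis of tray_left, either way round below 0.22 rad) or ((distance between tag8 and right_1 below 0.009 m or distance between tag8 and right_2 below 0.009 m or distance between tag8 and right_3 below 0.009 m or distance between tag8 and right_4 below 0.009 m) and angle between the x axis of tag8 and the x axis of tray_right, either way round below 0.22 rad) or (horizontal distance between tag8 and coin_tray below 0.02 m and z of tag8 in the frame of coin_tray below 0.009 m)) and (((distance between tag9 and left_1 below 0.009 m or distance between tag9 and left_2 below 0.009 m or distance between tag9 and left_3 below 0.009 m or distance between tag9 and left_4 below 0.009 m) and angle between the x axis of tag9 and the x axis of tray_left, either way round below 0.22 rad) or ((distance between tag9 and right_1 below 0.009 m or distance between tag9 and right_2 below 0.009 m or distance between tag9 and right_3 below 0.009 m or distance between tag9 and right_4 below 0.009 m) and angle between the x axis of tag9 and the x axis of tray_right, either way round below 0.22 rad) or (horizontal distance between tag9 and coin_tray below 0.02 m and z of tag9 in the frame of coin_tray below 0.009 m)) and distance between any of tag1, tag2, tag3, tag4, tag5, tag6, tag7, tag8, tag9 and left_1 below 0.009 m and distance between any of tag1, tag2, tag3, tag4, tag5, tag6, tag7, tag8, tag9 and right_1 below 0.009 m and distance between any of tag1, tag2, tag3, tag4, tag5, tag6, tag7, tag8, tag9 and left_2 below 0.009 m and distance between any of tag1, tag2, tag3, tag4, tag5, tag6, tag7, tag8, tag9 and right_2 below 0.009 m and distance between any of tag1, tag2, tag3, tag4, tag5, tag6, tag7, tag8, tag9 and left_3 below 0.009 m and distance between any of tag1, tag2, tag3, tag4, tag5, tag6, tag7, tag8, tag9 and right_3 below 0.009 m and ((distance between any of tag1, tag2, tag3, tag4, tag5, tag6, tag7, tag8, tag9 and left_4 below 0.009 m and distance between any of tag1, tag2, tag3, tag4, tag5, tag6, tag7, tag8, tag9 and right_4 below 0.009 m) or not (distance between any of tag1, tag2, tag3, tag4, tag5, tag6, tag7, tag8, tag9 and left_4 below 0.009 m or distance between any of tag1, tag2, tag3, tag4, tag5, tag6, tag7, tag8, tag9 and right_4 below 0.009 m))); the robot touches nothing.
It fails at once if the polish tin or the doorstop is moved by more than 40 mm (distance of any of tin, doorstop from where it was at the start of the episode above 0.04 m).
Of tag1, tag2, tag3, tag4, tag5, tag6, tag7, tag8, tag9 only 7 to 9 are there at a start; the rules pass over those that are not, and their reading is None.
At some moment in a run one of tag1, tag2, tag3, tag4, tag5, tag6, tag7, tag8, tag9 may be knocked a few centimetres aside while the robot is not near it.
Once in a run the grip may slacken for a moment while it holds something.
It also fails if it takes over 210 s, if anything falls off the work surface, if the arm or the gripper's body presses on something with over 40 N, if the wrist force passes 120 N, or if a joint passes its speed limit or range.

## Working session

There is one attempt and no reset: what is moved stays moved. The work goes in short steps, Python scripts to look and compute and a tool call to move; the robot and the scene stay as the last step left them, time stands still between calls to the robot, and variables do not carry over. Pictures are saved under pics/ and viewed, at most 14 in all, crops included, and the job is handed in when it is done.

Besides the shell and the picture viewer there is one more tool, called after "Request:" as name([rows], argument=value, ...), one row to a line, values as JSON. drive_tool: Moves the arm, as the interface text tells. Its arguments: {"type":"object","properties":{"series":{"type":"array"},"newtons":{"type":"number"}},"required":["series"]}

```bash
ls; mkdir -p pics
python3 - <<'E'
from rig import env, viewer
import cv2, numpy as np
s=env.observe(); print(s['time_s'],s['position'],np.round(s['tool_rot'],3),s['grip_width'],env.pinch_z)
for n in ["top","scene"]:
    d=viewer.get_image(n); cv2.imwrite(f"pics/{n}0.png",d['img'][:,:,::-1]); np.savez(f"{n}0.npz",**d)
    print(n,d['camera_matrix'],d['rvec'],d['tvec'])
E
```

```text
pics
0.0 [0.15807439 0.52649227 0.23072377] [[-0.958  0.288 -0.001]
 [ 0.288  0.958 -0.001]
 [ 0.    -0.001 -1.   ]] 0.08496510382267346 0.0187
top [[495.90737434   0.         271.35703097]
 [  0.         495.90737434 218.49517852]
 [  0.           0.           1.        ]] [ 2.1256621  -2.09522474  0.17056383] [0.00854486 0.53210778 1.14544504]
scene [[403.99929586   0.         272.8353703 ]
 [  0.         403.99929586 210.94417373]
 [  0.           0.           1.        ]] [ 1.53734856  2.25813675 -0.71073403] [ 0.20648771 -0.36042128  1.16832275]
```

View pics/top0.png

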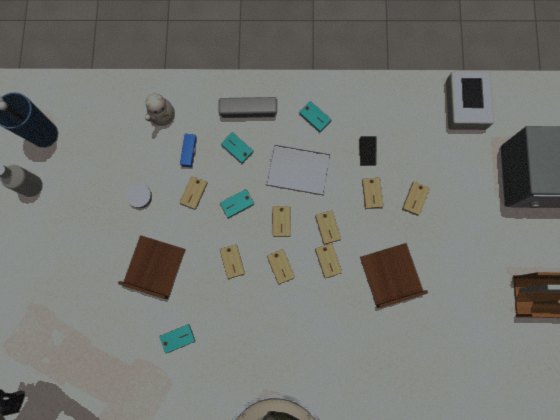

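View pics/scene0.png

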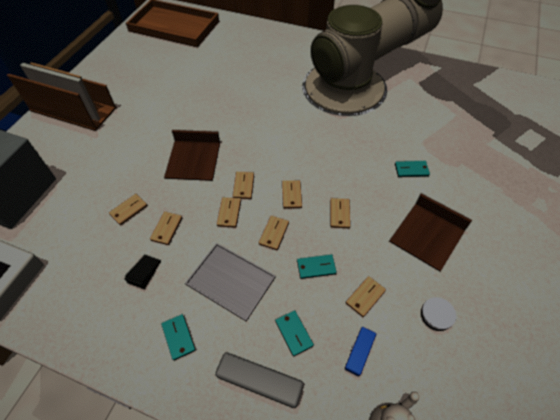

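```bash
cat > h.py <<'E'
import cv2, numpy as np
from rig import env, viewer
def cam(d):
    R=cv2.Rodrigues(np.array(d['rvec'],float))[0]; return R,-R.T@np.array(d['tvec'],float).ravel()
def world(d):                       # per-pixel world points from depth
    R,C=cam(d); K=d['camera_matrix']; h,w=d['depth'].shape
    u,v=np.meshgrid(np.arange(w),np.arange(h)); z=d['depth']
    P=np.stack([(u-K[0,2])/K[0,0]*z,(v-K[1,2])/K[1,1]*z,z],-1)
    return P@R+C
def plane(d,px,z):                  # pixels -> world at height z
    R,C=cam(d); px=np.atleast_2d(px).astype(float)
    r=np.c_[px,np.ones(len(px))]@np.linalg.inv(d['camera_matrix']).T@R
    return C+r*((z-C[2])/r[:,2])[:,None]
def rect(P):                        # centre, long side, short side, long-axis angle deg
    (c,(a,b),t)=cv2.minAreaRect((P[:,:2]*1000).astype(np.float32))
    if a<b: a,b,t=b,a,t+90
    return np.array(c)/1000,a,b,(t+90)%180-90
def tags(d,lo=(10,60,60),hi=(28,190,255)):
    hsv=cv2.cvtColor(d['img'],cv2.COLOR_RGB2HSV); m=cv2.inRange(hsv,lo,hi)
    W=world(d); out=[]
    n,L,st,cc=cv2.connectedComponentsWithStats(m)
    for i in range(1,n):
        if st[i,4]<120: continue
        v,u=np.nonzero(L==i); zz=np.median(W[v,u,2])
        if abs(zz)>0.08: continue
        z=.012 if zz<.02 else zz
        P=plane(d,np.c_[u,v],z)
        if not(.2<P[:,0].mean()<.85 and abs(P[:,1].mean())<.6): continue
        c,a,b,t=rect(P); out.append((P[:,:2].mean(0),t,a,b,zz,cc[i]))
    return out
def show(o):
    for c,t,a,b,z,p in o: print(f"c {c[0]:.4f} {c[1]:.4f} ang {t:.1f} size {a:.0f}x{b:.0f} z {z:.3f} px {p.round()}")
E
python3 - <<'E'
from h import *
d=dict(np.load('top0.npz')); R,C=cam(d); print('cam',C)
W=world(d); hsv=cv2.cvtColor(d['img'],cv2.COLOR_RGB2HSV)
print('table z',np.percentile(W[240:320,300:350,2],[5,50,95]))
for p in [(194,193),(282,221),(155,266),(393,275),(298,170)]: print(p,hsv[p[1],p[0]],W[p[1],p[0]].round(4))
show(tags(d))
for n,(u0,u1,v0,v1) in dict(L=(110,195,228,305),R=(352,435,238,312)).items():
    m=cv2.inRange(hsv,(0,90,20),(14,255,130)); S=np.zeros_like(m); S[v0:v1,u0:u1]=m[v0:v1,u0:u1]
    v,u=np.nonzero(S); z=W[v,u,2]
    f=z<.012; P=plane(d,np.c_[u,v][f],.005); r=rect(P); print(n,'floor',r,P[:,:2].mean(0),f.sum())
    f=z>.034; P=plane(d,np.c_[u,v][f],.040); print(n,'wall',rect(P),P[:,:2].mean(0),f.sum())
E
```

```text
cam [ 0.30854859 -0.01746862  1.22464225]
table z [-0.00335097  0.00103649  0.0134931 ]
(194, 193) [ 23  92 136] [0.6017 0.2132 0.015 ]
(282, 221) [ 25  88 136] [ 0.533  -0.0093  0.0131]
(155, 266) [ 12 156  62] [0.4174 0.3033 0.0058]
(393, 275) [ 10 147  66] [ 0.4042 -0.2819  0.0021]
(298, 170) [101  14 146] [ 0.6681 -0.0484  0.0018]
c 0.6040 0.2166 ang -21.8 size 76x44 z 0.012 px [193. 192.]
c 0.6079 -0.2340 ang 5.9 size 77x45 z 0.012 px [372. 193.]
c 0.5954 -0.3411 ang -21.9 size 78x44 z 0.012 px [416. 198.]
c 0.5344 -0.0067 ang 0.6 size 73x42 z 0.012 px [281. 221.]
c 0.4772 -0.1227 ang 1.2 size 164x60 z 0.012 px [328. 244.]
c 0.4198 0.3034 ang -16.3 size 119x119 z 0.005 px [154. 265.]
c 0.4046 -0.2754 ang 17.5 size 130x127 z 0.006 px [391. 275.]
c 0.4315 0.1130 ang 16.8 size 75x43 z 0.012 px [232. 261.]
c 0.4208 -0.0067 ang 23.4 size 75x44 z 0.012 px [280. 266.]
L floor (array([0.41944885, 0.30616196]), 120.50717163085938, 118.26090240478516, -16.133651733398438) [0.41891257 0.30617272] 2276
L wall (array([0.40135568, 0.30958414]), 117.65998077392578, 98.08158111572266, 73.68828582763672) [0.36073844 0.32038426] 160
R floor (array([ 0.40757706, -0.27624341]), 120.77838134765625, 118.236328125, 17.630746841430664) [ 0.40696221 -0.27643204] 2382
R wall (array([ 0.4006828 , -0.27429398]), 122.73272705078125, 121.5731430053711, 17.821128845214844) [ 0.34946936 -0.2910491 ] 166
```

```bash
cat >> h.py <<'E'
def tags(d,lo=(15,50,60),hi=(32,190,255)):
    hsv=cv2.cvtColor(d['img'],cv2.COLOR_RGB2HSV); m=cv2.erode(cv2.inRange(hsv,lo,hi),np.ones((3,3)))
    m=cv2.morphologyEx(m,cv2.MORPH_CLOSE,np.ones((3,3))) if 0 else m
    W=world(d); out=[]
    n,L,st,cc=cv2.connectedComponentsWithStats(m,connectivity=4)
    for i in range(1,n):
        if st[i,4]<60: continue
        v,u=np.nonzero(L==i); zz=np.median(W[v,u,2]); z=.012 if zz<.0145 else zz
        P=plane(d,np.c_[u,v],z)
        if not(abs(zz)<.08 and .2<P[:,0].mean()<.85 and abs(P[:,1].mean())<.6): continue
        c,a,b,t=rect(P); out.append((c,t,a,b,zz,cc[i]))
    return out
SX={'L':((.4149,.3075),-16.2),'R':((.4031,-.2776),17.6)}
def slot(t,n):
    c,a=SX[t]; r=np.radians(a); k=-.010 if n%2 else .010
    return np.array(c)+k*np.array([np.cos(r),np.sin(r)]),a,.005+.012*(n-1)
def rel(p0,R0,xy,z,yaw):
    "shift in tool axes and turn about tool z from pose p0,R0"
    s=R0.T@(np.array([*xy,z])-p0); y0=np.degrees(np.arctan2(R0[1,0],R0[0,0]))
    t=-((yaw-y0+90)%180-90); return s.round(4).tolist(),round(t,1)
def plan(pick,yaw,tray,n,zg=.002):
    s=env.observe(); p,R=np.array(s['position']),np.array(s['tool_rot'])
    R0=np.array(R); print('t',s['time_s'],'pos',p.round(4))
    print('over',rel(p,R,pick,.06,yaw)); g=rel(p,R,pick,zg,yaw); print('grasp',g)
    a=np.radians(g[1]); Rz=np.array([[np.cos(a),-np.sin(a),0],[np.sin(a),np.cos(a),0],[0,0,1]])
    Rg=R@Rz; q=np.array([*pick,zg]); c,ya,z=slot(tray,n)
    print('place from grasp: over',rel(q,Rg,c,.06+z,ya),'down',rel(q,Rg,c,z+zg+.001,ya))
E
python3 - <<'E'
from h import *
d=dict(np.load('top0.npz')); T=tags(d); show(T)
t=min(T,key=lambda t:np.hypot(*(t[0]-[.4315,.113]))); plan(t[0],t[1],'L',1)
E
```

```text
c 0.6042 0.2161 ang -21.5 size 70x38 z 0.012 px [193. 193.]
c 0.6086 -0.2338 ang 5.9 size 71x39 z 0.013 px [372. 193.]
c 0.5957 -0.3414 ang -22.3 size 71x38 z 0.013 px [416. 198.]
c 0.5333 -0.0055 ang 0.6 size 71x37 z 0.012 px [281. 221.]
c 0.5194 -0.1221 ang 16.1 size 71x38 z 0.013 px [328. 227.]
c 0.4373 -0.1227 ang 18.4 size 70x38 z 0.012 px [328. 261.]
c 0.4318 0.1130 ang 17.2 size 70x38 z 0.012 px [232. 262.]
c 0.4207 -0.0065 ang 23.2 size 70x38 z 0.012 px [281. 267.]
t 0.1 pos [0.1581 0.5265 0.2308]
over ([-0.3812, -0.317, 0.1711], np.float64(-33.9))
grasp ([-0.3812, -0.317, 0.2291], np.float64(-33.9))
place from grasp: over ([-0.0328, 0.1962, -0.0632], np.float64(33.4)) down ([-0.0329, 0.1963, -0.0062], np.float64(33.4))
```

Request:
drive_tool([
  [[-0.381,-0.317,0.1],-34,0.06],
  [[-0.381,-0.317,0.1],-34,0.06],
  [[-0.381,-0.317,0.1],-34,0.06],
  [[-0.381,-0.317,0.1],-34,0.06],
  [[-0.381,-0.317,0.1],-34,0.06],
  [[-0.381,-0.317,0.1],-34,0.06],
  [[-0.381,-0.317,0.1],-34,0.06],
  [[-0.381,-0.317,0.1],-34,0.06],
  [[-0.381,-0.317,0.1],-34,0.06],
  [[-0.381,-0.317,0.1],-34,0.06],
  [[-0.381,-0.317,0.1],-34,0.06],
  [[-0.381,-0.317,0.15],-34,0.06],
  [[-0.381,-0.317,0.18],-34,0.06],
  [[-0.381,-0.317,0.18],-34,0.06],
  [[-0.381,-0.317,0.18],-34,0.06],
], newtons=25)

```text
time_s: 1.6
position: [0.4321, 0.1136, 0.0518]
tool_rot: [[-0.955, -0.297, -0.001], [-0.297, 0.955, 0.0], [0.0, 0.0, -1.0]]
ft_force: [-0.5, 0.9, 0.3]
grip_width: 0.0596
gripper_force: 0.0
```

Run:
```python
from h import *
d=viewer.get_image('wrist'); cv2.imwrite('pics/w1.png',d['img'][:,:,::-1]); print(d['camera_matrix'],cam(d))
```

```text
[[325.1922621    0.         281.14456011]
 [  0.         325.1922621  215.40824591]
 [  0.           0.           1.        ]] (array([[-2.96508476e-01,  9.55029928e-01,  7.48715651e-04],
       [ 9.09442400e-01,  2.82115404e-01,  3.05492095e-01],
       [ 2.91542869e-01,  9.12619095e-02, -9.52194318e-01]]), array([0.35824175, 0.0905612 , 0.19452084]))
```

View pics/w1.png

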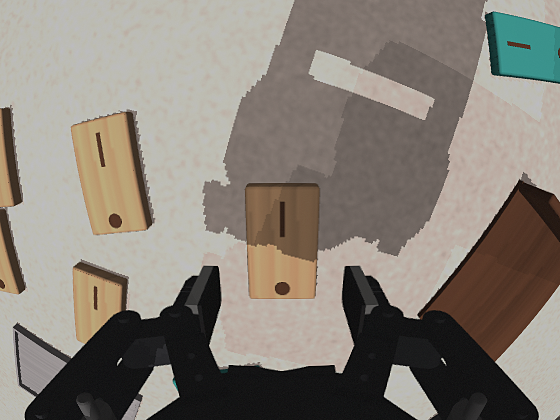

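Request:
drive_tool([
  [[0,0,0.03],0,0.06],
  [[0,0,0.04],0,0.06],
  [[0,0,0.048],0,0.06],
  [[0,0,0.048],0,0.06],
  [[0,0,0.048],0,0.03],
  [[0,0,0.048],0,0.03],
  [[0,0,0.048],0,0.03],
  [[0,0,0.048],0,0.03],
  [[0,0,0.048],0,0.03],
], newtons=30)

```text
time_s: 2.55
position: [0.4324, 0.1136, 0.0043]
tool_rot: [[-0.955, -0.297, 0.002], [-0.297, 0.955, 0.0], [-0.002, -0.001, -1.0]]
ft_force: [-1.6, 0.3, 6.8]
grip_width: 0.0428
gripper_force: 30.6
```

Run:
```python
from h import *
d=viewer.get_image('wrist'); cv2.imwrite('pics/w2.png',d['img'][150:,130:430,::-1])
```

```text
(no output)
```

View pics/w2.png

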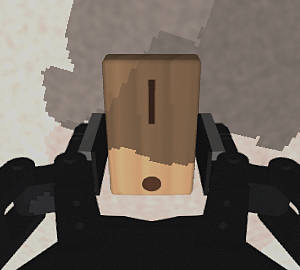

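Request:
drive_tool([
  [[0,0,-0.03],0,0.03],
  [[0,0,-0.07],0,0.03],
  [[-0.0325,0.196,-0.07],33.5,0.03],
  [[-0.0325,0.196,-0.07],33.5,0.03],
  [[-0.0325,0.196,-0.07],33.5,0.03],
  [[-0.0325,0.196,-0.07],33.5,0.03],
  [[-0.0325,0.196,-0.07],33.5,0.03],
  [[-0.0325,0.196,-0.07],33.5,0.03],
  [[-0.0325,0.196,-0.07],33.5,0.03],
  [[-0.0325,0.196,-0.04],33.5,0.03],
  [[-0.0325,0.196,-0.02],33.5,0.03],
  [[-0.0325,0.196,-0.0125],33.5,0.03],
  [[-0.0325,0.196,-0.0125],33.5,0.03],
  [[-0.0325,0.196,-0.0125],33.5,0.03],
])

```text
time_s: 4.0
position: [0.4053, 0.3101, 0.0166]
tool_rot: [[-0.96, 0.28, 0.001], [0.28, 0.96, 0.0], [-0.001, 0.001, -1.0]]
ft_force: [-0.7, -0.5, 0.1]
grip_width: 0.043
gripper_force: 31.1
```

Request:
drive_tool([
  [[0,0,0.006],0,0.03],
  [[0,0,0.006],0,0.03],
  [[0,0,0.006],0,0.03],
  [[0,0,0.006],0,0.056],
  [[0,0,0.006],0,0.056],
  [[0,0,0.006],0,0.056],
  [[0,0,-0.01],0,0.06],
  [[0,0,-0.04],0,0.06],
  [[0,0,-0.07],0,0.06],
])

```text
time_s: 4.9
position: [0.4044, 0.3102, 0.0866]
tool_rot: [[-0.96, 0.279, -0.001], [0.279, 0.96, -0.001], [0.001, -0.001, -1.0]]
ft_force: [-0.6, 0.3, -0.8]
grip_width: 0.0602
gripper_force: 0.0
```

```bash
cat >> h.py <<'E'
def pin(d,px):                      # wrist fisheye: world z-plane intersection
    K=d['camera_matrix']; R,C=cam(d)
    x=(np.atleast_2d(px).astype(float)-[K[0,2],K[1,2]])/K[0,0]; r=np.linalg.norm(x,axis=1,keepdims=True)+1e-9
    ray=np.c_[x/r*np.sin(r),np.cos(r)]@R; return C,ray
def wtag(d,ztop,near,r=.06):        # tag tops seen by wrist camera at known height, near xy
    hsv=cv2.cvtColor(d['img'],cv2.COLOR_RGB2HSV); m=cv2.morphologyEx(cv2.inRange(hsv,(9,40,75),(32,200,255)),cv2.MORPH_OPEN,np.ones((3,3)))
    n,L,st,cc=cv2.connectedComponentsWithStats(m); out=[]
    for i in range(1,n):
        if st[i,4]<1500: continue
        v,u=np.nonzero(L==i); C,ray=pin(d,np.c_[u,v]); P=C+ray*((ztop-C[2])/ray[:,2])[:,None]
        c,a,b,t=rect(P)
        if np.hypot(*(c-near))<r: out.append((c,t,a,b,ztop,cc[i]))
    return out
E
python3 - <<'E'
from h import *
d=viewer.get_image('wrist'); cv2.imwrite('pics/w3.png',d['img'][:,:,::-1])
c,a,z=slot('L',1); print(c,a); show(wtag(d,z+.012,c))
d=viewer.get_image('top'); T=tags(d); show(T)
t=min(T,key=lambda t:np.hypot(*(t[0]-[.4207,-.0065]))); plan(t[0],t[1],'R',1,.007)
E
```

```text
[0.40529706 0.31028991] -16.2
c 0.4207 0.3078 ang 73.2 size 115x108 z 0.017 px [283. 249.]
c 0.6042 0.2165 ang -21.8 size 70x37 z 0.012 px [193. 193.]
c 0.6081 -0.2338 ang 5.5 size 70x39 z 0.012 px [372. 193.]
c 0.5957 -0.3416 ang -22.1 size 71x38 z 0.013 px [416. 198.]
c 0.5333 -0.0055 ang 0.6 size 71x37 z 0.012 px [281. 221.]
c 0.5193 -0.1221 ang 16.1 size 71x39 z 0.012 px [328. 227.]
c 0.4370 -0.1228 ang 18.4 size 71x38 z 0.013 px [328. 261.]
c 0.4207 -0.0065 ang 23.3 size 70x38 z 0.013 px [281. 267.]
c 0.4296 0.3016 ang 72.7 size 37x18 z 0.017 px [156. 261.]
t 5.0 pos [0.4063 0.3111 0.0892]
over ([-0.1024, -0.3011, 0.0284], np.float64(-39.5))
grasp ([-0.1021, -0.3014, 0.0814], np.float64(-39.5))
place from grasp: over ([0.1329, -0.241, -0.0589], np.float64(5.7)) down ([0.1333, -0.241, -0.0069], np.float64(5.7))
```

View pics/w3.png

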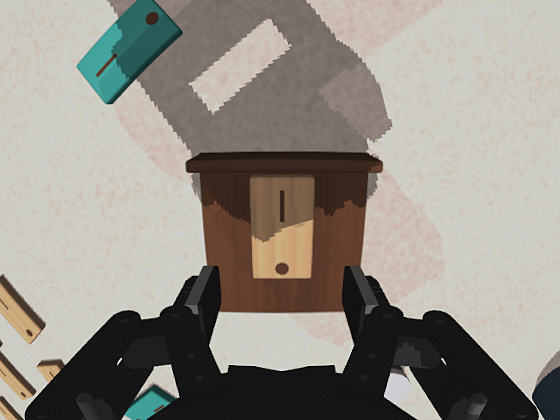

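Request:
drive_tool([
  [[-0.103,-0.3,0],-39.5,0.06],
  [[-0.103,-0.3,0],-39.5,0.06],
  [[-0.103,-0.3,0],-39.5,0.06],
  [[-0.103,-0.3,0],-39.5,0.06],
  [[-0.103,-0.3,0],-39.5,0.06],
  [[-0.103,-0.3,0],-39.5,0.06],
  [[-0.103,-0.3,0.02],-39.5,0.06],
  [[-0.103,-0.3,0.05],-39.5,0.06],
  [[-0.103,-0.3,0.065],-39.5,0.06],
  [[-0.103,-0.3,0.074],-39.5,0.06],
  [[-0.103,-0.3,0.08],-39.5,0.06],
  [[-0.103,-0.3,0.08],-39.5,0.06],
  [[-0.103,-0.3,0.08],-39.5,0.03],
  [[-0.103,-0.3,0.08],-39.5,0.03],
  [[-0.103,-0.3,0.08],-39.5,0.03],
  [[-0.103,-0.3,0.08],-39.5,0.03],
  [[-0.103,-0.3,0.08],-39.5,0.03],
  [[-0.103,-0.3,0.08],-39.5,0.03],
])

```text
time_s: 6.8
position: [0.4202, -0.0062, 0.0066]
tool_rot: [[-0.918, -0.396, 0.002], [-0.396, 0.918, -0.0], [-0.001, -0.001, -1.0]]
ft_force: [-1.0, 2.5, 7.5]
grip_width: 0.0426
gripper_force: 30.7
```

```bash
sed -i 's/(9,40,75),(32,200,255)/(9,30,60),(32,135,255)/' h.py
python3 - <<'E'
from h import *
d=viewer.get_image('top'); 
W=cv2.cvtColor(d['img'],cv2.COLOR_RGB2HSV); P=world(d)
m=(W[...,1]<120)&(W[...,0]>9)&(W[...,0]<35); v,u=np.nonzero(m[230:300,125:185]); v+=230;u+=125
k=P[v,u,2]>.011; q=plane(d,np.c_[u,v][k],.017); print(rect(q),slot('L',1))
for px in [(150,270),(156,261),(152,277)]: print(W[px[1],px[0]],P[px[1],px[0],2])
def cmd(): pass
s=env.observe(); print(s['position'],s['grip_width'])
c,a,z=slot('R',1); print(rel(s['position'],s['tool_rot'],c,z+.007+.001,a))
E
```

```text
(array([0.4086557 , 0.30173975]), 149.27699279785156, 146.27589416503906, 2.8624157905578613) (array([0.40529706, 0.31028991]), -16.2, 0.005)
[ 17  49 109] 0.6420715711179332
[16 40 83] 0.625951246732192
[ 23  43 119] 0.6469938788931067
[ 0.42016326 -0.00626531  0.0065564 ] 0.042627318332405385
([0.1329, -0.2415, -0.0064], np.float64(5.7))
```

Request:
drive_tool([
  [[0,0,-0.03],0,0.03],
  [[0,0,-0.07],0,0.03],
  [[0.133,-0.2415,-0.07],5.7,0.03],
  [[0.133,-0.2415,-0.07],5.7,0.03],
  [[0.133,-0.2415,-0.07],5.7,0.03],
  [[0.133,-0.2415,-0.07],5.7,0.03],
  [[0.133,-0.2415,-0.07],5.7,0.03],
  [[0.133,-0.2415,-0.07],5.7,0.03],
  [[0.133,-0.2415,-0.07],5.7,0.03],
  [[0.133,-0.2415,-0.06],5.7,0.03],
  [[0.133,-0.2415,-0.035],5.7,0.03],
  [[0.133,-0.2415,-0.02],5.7,0.03],
  [[0.133,-0.2415,-0.012],5.7,0.03],
  [[0.133,-0.2415,-0.009],5.7,0.03],
  [[0.133,-0.2415,-0.007],5.7,0.03],
  [[0.133,-0.2415,-0.007],5.7,0.03],
  [[0.133,-0.2415,-0.007],5.7,0.03],
])

```text
time_s: 8.55
position: [0.3933, -0.281, 0.0133]
tool_rot: [[-0.953, -0.302, 0.001], [-0.302, 0.953, -0.001], [-0.0, -0.001, -1.0]]
ft_force: [-0.2, -0.0, 0.3]
grip_width: 0.0421
gripper_force: 33.0
```

Request:
drive_tool([
  [[0,0,0.0015],0,0.03],
  [[0,0,0.0015],0,0.056],
  [[0,0,0.0015],0,0.056],
  [[0,0,0.0015],0,0.056],
  [[0,0,-0.01],0,0.06],
  [[0,0,-0.04],0,0.06],
  [[0,0,-0.07],0,0.06],
  [[0,0,-0.07],0,0.06],
  [[0,0,-0.07],0,0.06],
])

```text
time_s: 9.45
position: [0.3931, -0.2809, 0.083]
tool_rot: [[-0.953, -0.302, 0.001], [-0.302, 0.953, -0.001], [-0.0, -0.001, -1.0]]
ft_force: [0.1, 0.7, -0.7]
grip_width: 0.0598
gripper_force: 0.0
```

Run:
```python
from h import *
d=viewer.get_image('wrist'); cv2.imwrite('pics/w4.png',d['img'][:,:,::-1])
c,a,z=slot('R',1); print(c,a); show(wtag(d,z+.012,c))
d=viewer.get_image('top'); T=tags(d,(10,20,50),(35,125,255)); show(T)
t=min(T,key=lambda t:np.hypot(*(t[0]-[.4372,-.1228]))); plan(t[0],t[1],'R',2,.008)
```

```text
[ 0.39356809 -0.2806237 ] 17.6
c 0.3947 -0.2813 ang 17.6 size 78x46 z 0.017 px [281. 227.]
c 0.8033 0.2996 ang 30.8 size 69x53 z 0.056 px [161. 110.]
c 0.6035 0.2162 ang -21.8 size 72x41 z 0.012 px [193. 193.]
c 0.6076 -0.2333 ang 5.5 size 74x42 z 0.012 px [372. 193.]
c 0.5953 -0.3406 ang -22.4 size 74x42 z 0.013 px [415. 199.]
c 0.5334 -0.0067 ang 0.7 size 71x40 z 0.012 px [281. 221.]
c 0.4048 0.3086 ang -16.2 size 73x42 z 0.017 px [151. 271.]
t 9.55 pos [ 0.3927 -0.2805  0.082 ]
over ([-0.2168, 0.2185, 0.0222], np.float64(16.9))
grasp ([-0.2168, 0.2184, 0.0742], np.float64(16.9))
place from grasp: over ([0.124, -0.2663, -0.0692], np.float64(-16.9)) down ([0.1239, -0.2664, -0.0182], np.float64(-16.9))
```

Run:
```python
from h import *
plan((.608,-.2336),5.6,'R',2,.008)
```

```text
t 9.55 pos [ 0.3927 -0.2805  0.082 ]
over ([-0.2194, -0.0203, 0.0218], np.float64(12.0))
grasp ([-0.2194, -0.0204, 0.0738], np.float64(12.0))
place from grasp: over ([0.1985, -0.0217, -0.0688], np.float64(-12.0)) down ([0.1984, -0.0218, -0.0178], np.float64(-12.0))
```

Request:
drive_tool([
  [[-0.2195,-0.0203,0],12,0.06],
  [[-0.2195,-0.0203,0],12,0.06],
  [[-0.2195,-0.0203,0],12,0.06],
  [[-0.2195,-0.0203,0],12,0.06],
  [[-0.2195,-0.0203,0.0],12,0.06],
  [[-0.2195,-0.0203,0.03],12,0.06],
  [[-0.2195,-0.0203,0.055],12,0.06],
  [[-0.2195,-0.0203,0.066],12,0.06],
  [[-0.2195,-0.0203,0.074],12,0.06],
  [[-0.2195,-0.0203,0.074],12,0.06],
  [[-0.2195,-0.0203,0.074],12,0.03],
  [[-0.2195,-0.0203,0.074],12,0.03],
  [[-0.2195,-0.0203,0.074],12,0.03],
  [[-0.2195,-0.0203,0.074],12,0.03],
  [[-0.2195,-0.0203,0.074],12,0.03],
])

```text
time_s: 11.05
position: [0.6098, -0.234, 0.0119]
tool_rot: [[-0.995, -0.098, 0.004], [-0.098, 0.995, -0.002], [-0.004, -0.002, -1.0]]
ft_force: [-1.7, 5.1, 10.7]
grip_width: 0.0301
gripper_force: 13.8
```

Run:
```python
from h import *
d=viewer.get_image('top'); T=tags(d,(10,20,50),(35,125,255)); show(T)
s=env.observe(); print(s['position'],s['grip_width'],s['ft_force'])
c,a,z=slot('R',2); print(rel(s['position'],s['tool_rot'],c,s['position'][2]+z+.0015,a))
```

```text
c 0.8023 0.3003 ang 45.2 size 78x54 z 0.055 px [161. 111.]
c 0.6037 0.2166 ang -22.1 size 72x40 z 0.012 px [193. 193.]
c 0.4045 0.3090 ang -17.3 size 72x42 z 0.017 px [151. 271.]
[ 0.60979382 -0.23397279  0.01192398] 0.03033422926825576 [-0.38993102  4.27885581 11.72237946]
([0.2001, -0.0212, -0.0193], np.float64(-12.0))
```

Request:
drive_tool([
  [[0,0,-0.02],0,0.03],
  [[0,0,-0.04],0,0.06],
  [[0,0,-0.05],0,0.06],
  [[0,0,-0.05],0,0.06],
  [[0,0,-0.05],0,0.06],
])

```text
time_s: 11.6
position: [0.6083, -0.2339, 0.0586]
tool_rot: [[-0.995, -0.097, -0.0], [-0.097, 0.995, 0.0], [0.0, 0.0, -1.0]]
ft_force: [0.2, 0.2, -1.0]
grip_width: 0.0601
gripper_force: 0.0
```

Run:
```python
from h import *
d=viewer.get_image('wrist'); cv2.imwrite('pics/w5.png',d['img'][:,:,::-1])
T=wtag(d,.012,np.array([.608,-.234])); show(T)
plan(T[0][0],T[0][1],'R',2,.003)
```

```text
Traceback (most recent call last):
IndexError: list index out of range
```

View pics/w5.png

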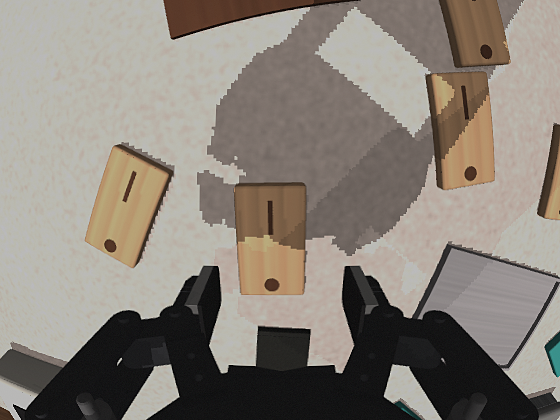

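```bash
sed -i 's/def wtag(d,ztop,near,r=.06):/def wtag(d,ztop,near,r=.06,lo=(9,60,60),hi=(32,160,255)):/; s/cv2.inRange(hsv,(9,30,60),(32,135,255))/cv2.inRange(hsv,lo,hi)/' h.py
python3 - <<'E'
from h import *
d=viewer.get_image('wrist'); h=cv2.cvtColor(d['img'],cv2.COLOR_RGB2HSV)
for p in [(258,200),(260,260),(230,220),(300,120),(225,255)]: print(p,h[p[1],p[0]])
T=wtag(d,.012,np.array([.608,-.234])); show(T)
if T: plan(T[0][0],T[0][1],'R',2,.003)
E
```

```text
(258, 200) [ 15 108 125]
(260, 260) [ 15 110 183]
(230, 220) [ 12  36 126]
(300, 120) [ 10  35 132]
(225, 255) [ 11  35 181]
c 0.6100 -0.2402 ang 6.2 size 77x43 z 0.012 px [270. 238.]
t 11.7 pos [ 0.6081 -0.2337  0.0578]
over ([-0.0013, -0.0067, -0.0022], np.float64(-0.6))
grasp ([-0.0014, -0.0067, 0.0548], np.float64(-0.6))
place from grasp: over ([0.2, -0.0128, -0.0737], np.float64(-11.4)) down ([0.1999, -0.0129, -0.0177], np.float64(-11.4))
```

Request:
drive_tool([
  [[-0.0014,-0.0067,0.0],-0.6,0.06],
  [[-0.0014,-0.0067,0.035],-0.6,0.06],
  [[-0.0014,-0.0067,0.048],-0.6,0.06],
  [[-0.0014,-0.0067,0.0555],-0.6,0.06],
  [[-0.0014,-0.0067,0.0555],-0.6,0.06],
  [[-0.0014,-0.0067,0.0555],-0.6,0.03],
  [[-0.0014,-0.0067,0.0555],-0.6,0.03],
  [[-0.0014,-0.0067,0.0555],-0.6,0.03],
  [[-0.0014,-0.0067,0.0555],-0.6,0.03],
  [[-0.0014,-0.0067,0.0555],-0.6,0.03],
])

```text
time_s: 12.7
position: [0.6111, -0.2408, 0.0045]
tool_rot: [[-0.994, -0.108, 0.002], [-0.108, 0.994, -0.001], [-0.002, -0.001, -1.0]]
ft_force: [-0.2, -0.2, 6.7]
grip_width: 0.0431
gripper_force: 31.2
```

Run:
```python
from h import *
s=env.observe(); print(s['position'],s['grip_width'],s['ft_force'])
c,a,z=slot('R',2); print(rel(s['position'],s['tool_rot'],c,s['position'][2]+z+.0015,a))
```

```text
[ 0.6110798  -0.24075487  0.00446279] 0.04308940449631375 [-0.16907869 -0.22307491  6.65685755]
([0.2009, -0.0123, -0.0188], np.float64(-11.4))
```

Request:
drive_tool([
  [[0,0,-0.03],0,0.03],
  [[0,0,-0.08],0,0.03],
  [[0.2,-0.0123,-0.08],-11.4,0.03],
  [[0.2,-0.0123,-0.08],-11.4,0.03],
  [[0.2,-0.0123,-0.08],-11.4,0.03],
  [[0.2,-0.0123,-0.08],-11.4,0.03],
  [[0.2,-0.0123,-0.08],-11.4,0.03],
  [[0.2,-0.0123,-0.08],-11.4,0.03],
  [[0.2,-0.0123,-0.06],-11.4,0.03],
  [[0.2,-0.0123,-0.04],-11.4,0.03],
  [[0.2,-0.0123,-0.03],-11.4,0.03],
  [[0.2,-0.0123,-0.0235],-11.4,0.03],
  [[0.2,-0.0123,-0.0215],-11.4,0.03],
  [[0.2,-0.0123,-0.0215],-11.4,0.03],
  [[0.2,-0.0123,-0.0215],-11.4,0.03],
])

```text
time_s: 14.2
position: [0.4134, -0.2745, 0.0254]
tool_rot: [[-0.953, -0.302, 0.001], [-0.302, 0.953, -0.001], [-0.0, -0.001, -1.0]]
ft_force: [-0.5, 0.1, -0.2]
grip_width: 0.0425
gripper_force: 30.8
```

Run:
```python
from h import *
s=env.observe(); p=s['position']; print(p,s['grip_width'],s['ft_force'])
c,a,z=slot('R',2); print(c,rel(p,s['tool_rot'],c,z+.0055,a))
d=viewer.get_image('wrist'); show(wtag(d,p[2]+.0075,c))
```

```text
[ 0.41337675 -0.27445443  0.02536125] 0.04247223057116825 [-0.51211635  0.12692586 -0.19817076]
[ 0.41263191 -0.2745763 ] ([0.0007, 0.0001, 0.0029], np.float64(-0.0))
c 0.3972 -0.2799 ang -72.4 size 124x109 z 0.033 px [281. 219.]
```

Request:
drive_tool([
  [[0.0007,0,0.0025],0,0.03],
  [[0.0007,0,0.0025],0,0.03],
  [[0.0007,0,0.0025],0,0.056],
  [[0.0007,0,0.0025],0,0.056],
  [[0.0007,0,0.0025],0,0.056],
  [[0.0007,0,-0.01],0,0.06],
  [[0.0007,0,-0.04],0,0.06],
  [[0.0007,0,-0.07],0,0.06],
  [[0.0007,0,-0.07],0,0.06],
  [[0.0007,0,-0.07],0,0.06],
])

```text
time_s: 15.25
position: [0.4124, -0.2744, 0.095]
tool_rot: [[-0.953, -0.302, 0.001], [-0.302, 0.953, -0.001], [-0.0, -0.001, -1.0]]
ft_force: [0.6, -0.7, 0.7]
grip_width: 0.0599
gripper_force: 0.0
```

```bash
cat >> h.py <<'E'
TR=dict(lo=(9,30,60),hi=(32,135,255))
def look(t,n,table=((10,50,50),(35,150,255))):
    d=viewer.get_image('wrist'); c,a,z=slot(t,n); print('slot',c.round(4),a); show(wtag(d,z+.012,c,**TR))
    d=viewer.get_image('top'); T=tags(d,*table); show(T); return T
E
python3 - <<'E'
from h import *
T=look('R',2)
print(); plan((.5334,-.0062),.7,'L',2,.003); plan((.5955,-.341),-22.3,'L',2,.003)
E
```

```text
slot [ 0.4126 -0.2746] 17.6
c 0.4031 -0.2773 ang 17.9 size 96x44 z 0.029 px [281. 211.]
c 0.6042 0.2161 ang -21.5 size 70x38 z 0.012 px [193. 193.]
c 0.5955 -0.3413 ang -22.4 size 71x38 z 0.013 px [416. 198.]
c 0.5333 -0.0055 ang 0.7 size 71x37 z 0.012 px [281. 221.]
c 0.4780 -0.1230 ang 1.2 size 159x55 z 0.012 px [328. 244.]
c 0.4041 0.3077 ang -19.7 size 81x55 z 0.016 px [151. 271.]

t 15.35 pos [ 0.412  -0.2741  0.094 ]
over ([-0.1967, 0.2186, 0.0342], np.float64(16.9))
grasp ([-0.1967, 0.2185, 0.0912], np.float64(16.9))
place from grasp: over ([0.1053, 0.3123, -0.0735], np.float64(16.9)) down ([0.1052, 0.3122, -0.0175], np.float64(16.9))
t 15.35 pos [ 0.412  -0.2741  0.094 ]
over ([-0.1547, -0.1193, 0.0337], np.float64(39.9))
grasp ([-0.1548, -0.1194, 0.0907], np.float64(39.9))
place from grasp: over ([0.4035, 0.5325, -0.073], np.float64(-6.1)) down ([0.4034, 0.5324, -0.017], np.float64(-6.1))
```

Request:
drive_tool([
  [[-0.1967,0.2185,0],17,0.06],
  [[-0.1967,0.2185,0],17,0.06],
  [[-0.1967,0.2185,0],17,0.06],
  [[-0.1967,0.2185,0],17,0.06],
  [[-0.1967,0.2185,0],17,0.06],
  [[-0.1967,0.2185,0],17,0.06],
  [[-0.1967,0.2185,0.03],17,0.06],
  [[-0.1967,0.2185,0.065],17,0.06],
  [[-0.1967,0.2185,0.083],17,0.06],
  [[-0.1967,0.2185,0.092],17,0.06],
  [[-0.1967,0.2185,0.092],17,0.06],
  [[-0.1967,0.2185,0.092],17,0.06],
  [[-0.1967,0.2185,0.092],17,0.03],
  [[-0.1967,0.2185,0.092],17,0.03],
  [[-0.1967,0.2185,0.092],17,0.03],
  [[-0.1967,0.2185,0.092],17,0.03],
  [[-0.1967,0.2185,0.092],17,0.03],
])

```text
time_s: 17.05
position: [0.5344, -0.007, 0.004]
tool_rot: [[-1.0, -0.01, 0.002], [-0.01, 1.0, -0.001], [-0.002, -0.001, -1.0]]
ft_force: [-1.0, 0.0, 6.2]
grip_width: 0.0426
gripper_force: 31.1
```

Run:
```python
from h import *
s=env.observe(); print(s['position'],s['grip_width'],s['ft_force'])
c,a,z=slot('L',2); print(rel(s['position'],s['tool_rot'],c,s['position'][2]+z+.0015,a))
```

```text
[ 0.53442724 -0.00699445  0.00396276] 0.042562729825499045 [-0.98319139  0.04277543  6.24885913]
([0.1067, 0.3128, -0.0189], np.float64(16.8))
```

Request:
drive_tool([
  [[0,0,-0.03],0,0.03],
  [[0,0,-0.08],0,0.03],
  [[0.106,0.3128,-0.08],16.8,0.03],
  [[0.106,0.3128,-0.08],16.8,0.03],
  [[0.106,0.3128,-0.08],16.8,0.03],
  [[0.106,0.3128,-0.08],16.8,0.03],
  [[0.106,0.3128,-0.08],16.8,0.03],
  [[0.106,0.3128,-0.08],16.8,0.03],
  [[0.106,0.3128,-0.08],16.8,0.03],
  [[0.106,0.3128,-0.08],16.8,0.03],
  [[0.106,0.3128,-0.08],16.8,0.03],
  [[0.106,0.3128,-0.06],16.8,0.03],
  [[0.106,0.3128,-0.04],16.8,0.03],
  [[0.106,0.3128,-0.03],16.8,0.03],
  [[0.106,0.3128,-0.0235],16.8,0.03],
  [[0.106,0.3128,-0.0215],16.8,0.03],
  [[0.106,0.3128,-0.0215],16.8,0.03],
  [[0.106,0.3128,-0.0215],16.8,0.03],
])

```text
time_s: 18.85
position: [0.4251, 0.305, 0.0249]
tool_rot: [[-0.96, 0.279, 0.001], [0.279, 0.96, 0.0], [-0.001, 0.001, -1.0]]
ft_force: [0.1, -0.3, 0.6]
grip_width: 0.043
gripper_force: 30.9
```

Run:
```python
from h import *
s=env.observe(); p=s['position']; print(p,s['grip_width'],s['ft_force'])
c,a,z=slot('L',2); print(c,rel(p,s['tool_rot'],c,z+.0055,a))
d=viewer.get_image('wrist'); show(wtag(d,p[2]+.0075,c,**TR))
```

```text
[0.42505964 0.30501559 0.02491569] 0.042966602793482786 [ 0.10342147 -0.25337033  0.61592265]
[0.42450294 0.30471009] ([0.0005, -0.0005, 0.0024], np.float64(-0.0))
c 0.3676 0.3220 ang 9.6 size 195x123 z 0.032 px [259. 145.]
```

Request:
drive_tool([
  [[0.0005,-0.0005,0.0025],0,0.03],
  [[0.0005,-0.0005,0.0025],0,0.03],
  [[0.0005,-0.0005,0.0025],0,0.056],
  [[0.0005,-0.0005,0.0025],0,0.056],
  [[0.0005,-0.0005,0.0025],0,0.056],
  [[0.0005,0,-0.01],0,0.06],
  [[0.0005,0,-0.04],0,0.06],
  [[0.0005,0,-0.07],0,0.06],
  [[0.0005,0,-0.07],0,0.06],
  [[0.0005,0,-0.07],0,0.06],
])

```text
time_s: 19.9
position: [0.4242, 0.3051, 0.0945]
tool_rot: [[-0.96, 0.279, 0.001], [0.279, 0.96, 0.0], [-0.001, 0.001, -1.0]]
ft_force: [0.6, 0.1, -0.2]
grip_width: 0.0599
gripper_force: 0.0
```

Run:
```python
from h import *
T=look('L',2)
show(tags(viewer.get_image('top')))
print(); plan((.604,.2163),-21.7,'L',3,.003)
```

```text
slot [0.4245 0.3047] -16.2
c 0.4143 0.3080 ang -16.1 size 97x44 z 0.029 px [280. 211.]
c 0.6041 0.2161 ang -21.8 size 70x38 z 0.012 px [193. 192.]
c 0.5955 -0.3414 ang -22.8 size 71x39 z 0.013 px [416. 198.]
c 0.5193 -0.1221 ang 16.1 size 71x39 z 0.012 px [328. 227.]
c 0.4373 -0.1227 ang 18.4 size 70x38 z 0.012 px [328. 260.]
c 0.4509 0.2962 ang 77.9 size 43x20 z 0.029 px [157. 251.]
c 0.4009 -0.2806 ang 16.4 size 97x50 z 0.029 px [394. 275.]
c 0.6042 0.2165 ang -21.8 size 70x37 z 0.012 px [193. 193.]
c 0.5955 -0.3414 ang -22.4 size 71x39 z 0.012 px [416. 198.]
c 0.5194 -0.1221 ang 16.1 size 71x38 z 0.012 px [328. 227.]
c 0.4373 -0.1226 ang 18.0 size 71x38 z 0.012 px [328. 261.]
c 0.4023 -0.2770 ang 16.0 size 90x40 z 0.029 px [393. 276.]

t 20.05 pos [0.4237 0.3049 0.0933]
over ([-0.1979, -0.0347, 0.033], np.float64(5.5))
grasp ([-0.198, -0.0346, 0.09], np.float64(5.5))
place from grasp: over ([0.2195, 0.0137, -0.0857], np.float64(-5.5)) down ([0.2194, 0.0137, -0.0297], np.float64(-5.5))
```

Request:
drive_tool([
  [[-0.1975,-0.0346,0],5.5,0.06],
  [[-0.1975,-0.0346,0],5.5,0.06],
  [[-0.1975,-0.0346,0],5.5,0.06],
  [[-0.1975,-0.0346,0],5.5,0.06],
  [[-0.1975,-0.0346,0.03],5.5,0.06],
  [[-0.1975,-0.0346,0.065],5.5,0.06],
  [[-0.1975,-0.0346,0.083],5.5,0.06],
  [[-0.1975,-0.0346,0.0915],5.5,0.06],
  [[-0.1975,-0.0346,0.0915],5.5,0.06],
  [[-0.1975,-0.0346,0.0915],5.5,0.06],
  [[-0.1975,-0.0346,0.0915],5.5,0.03],
  [[-0.1975,-0.0346,0.0915],5.5,0.03],
  [[-0.1975,-0.0346,0.0915],5.5,0.03],
  [[-0.1975,-0.0346,0.0915],5.5,0.03],
  [[-0.1975,-0.0346,0.0915],5.5,0.03],
])

```text
time_s: 21.55
position: [0.6049, 0.2169, 0.0042]
tool_rot: [[-0.929, 0.37, 0.002], [0.37, 0.929, 0.0], [-0.002, 0.001, -1.0]]
ft_force: [-0.3, 0.9, 6.2]
grip_width: 0.0428
gripper_force: 31.1
```

Run:
```python
from h import *
s=env.observe(); print(s['position'],s['grip_width'],s['ft_force'])
c,a,z=slot('L',3); print(rel(s['position'],s['tool_rot'],c,s['position'][2]+z+.0015,a))
```

```text
[0.60486086 0.21688758 0.00424507] 0.04279964317916208 [-0.29936754  0.91349133  6.15742803]
([0.2199, 0.013, -0.0309], np.float64(-5.5))
```

Request:
drive_tool([
  [[0,0,-0.03],0,0.03],
  [[0,0,-0.08],0,0.03],
  [[0.2195,0.013,-0.09],-5.5,0.03],
  [[0.2195,0.013,-0.09],-5.5,0.03],
  [[0.2195,0.013,-0.09],-5.5,0.03],
  [[0.2195,0.013,-0.09],-5.5,0.03],
  [[0.2195,0.013,-0.09],-5.5,0.03],
  [[0.2195,0.013,-0.09],-5.5,0.03],
  [[0.2195,0.013,-0.09],-5.5,0.03],
  [[0.2195,0.013,-0.07],-5.5,0.03],
  [[0.2195,0.013,-0.05],-5.5,0.03],
  [[0.2195,0.013,-0.04],-5.5,0.03],
  [[0.2195,0.013,-0.0355],-5.5,0.03],
  [[0.2195,0.013,-0.0335],-5.5,0.03],
  [[0.2195,0.013,-0.0335],-5.5,0.03],
  [[0.2195,0.013,-0.0335],-5.5,0.03],
])

```text
time_s: 23.15
position: [0.4055, 0.3101, 0.0369]
tool_rot: [[-0.96, 0.279, 0.001], [0.279, 0.96, 0.0], [-0.001, 0.001, -1.0]]
ft_force: [-0.2, 0.6, -0.5]
grip_width: 0.043
gripper_force: 30.8
```

Run:
```python
from h import *
s=env.observe(); p=s['position']; print(p,s['grip_width'],s['ft_force'])
c,a,z=slot('L',3); print(c,rel(p,s['tool_rot'],c,z+.0055,a))
```

```text
[0.40551171 0.31013972 0.03690033] 0.042967611691533535 [-0.17671089  0.63870154 -0.46307269]
[0.40529706 0.31028991] ([0.0003, 0.0001, 0.0024], np.float64(-0.0))
```

Request:
drive_tool([
  [[0,0,0.0025],0,0.03],
  [[0,0,0.0025],0,0.03],
  [[0,0,0.0025],0,0.056],
  [[0,0,0.0025],0,0.056],
  [[0,0,0.0025],0,0.056],
  [[0,0,-0.01],0,0.06],
  [[0,0,-0.04],0,0.06],
  [[0,0,-0.065],0,0.06],
  [[0,0,-0.065],0,0.06],
  [[0,0,-0.065],0,0.06],
])

```text
time_s: 24.15
position: [0.405, 0.31, 0.1014]
tool_rot: [[-0.96, 0.279, 0.001], [0.279, 0.96, 0.0], [-0.0, 0.0, -1.0]]
ft_force: [0.1, -0.1, 0.7]
grip_width: 0.06
gripper_force: 0.0
```

Run:
```python
from h import *
d=viewer.get_image('wrist'); cv2.imwrite('pics/w6.png',d['img'][:,:,::-1])
T=look('L',3,((15,50,60),(32,190,255)))
print(); plan((.5194,-.1221),16.1,'R',3,.003)
```

```text
slot [0.4053 0.3103] -16.2
c 0.4087 0.3096 ang -16.2 size 93x45 z 0.041 px [282. 232.]
c 0.5953 -0.3414 ang -22.8 size 72x39 z 0.013 px [416. 198.]
c 0.5194 -0.1222 ang 16.2 size 71x38 z 0.012 px [328. 227.]
c 0.4374 -0.1227 ang 18.4 size 70x38 z 0.012 px [328. 261.]
c 0.4384 0.2980 ang 75.7 size 42x39 z 0.039 px [155. 256.]
c 0.4024 -0.2768 ang 16.3 size 90x40 z 0.029 px [393. 276.]

t 24.3 pos [0.4046 0.3098 0.1004]
over ([-0.2309, -0.3826, 0.0405], np.float64(-32.3))
grasp ([-0.231, -0.3825, 0.0975], np.float64(-32.3))
place from grasp: over ([0.165, -0.1175, -0.0856], np.float64(-1.5)) down ([0.1649, -0.1175, -0.0296], np.float64(-1.5))
```

View pics/w6.png

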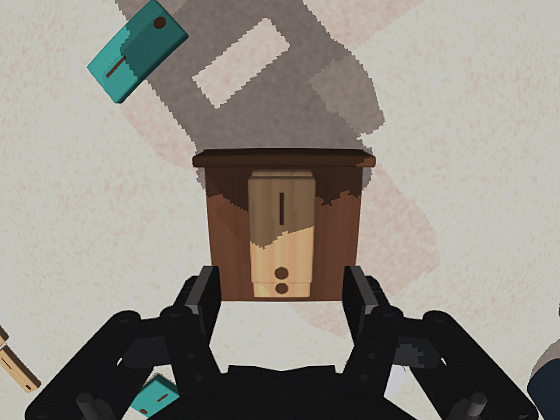

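Request:
drive_tool([
  [[-0.231,-0.3825,0],-32.3,0.06],
  [[-0.231,-0.3825,0],-32.3,0.06],
  [[-0.231,-0.3825,0],-32.3,0.06],
  [[-0.231,-0.3825,0],-32.3,0.06],
  [[-0.231,-0.3825,0],-32.3,0.06],
  [[-0.231,-0.3825,0],-32.3,0.06],
  [[-0.231,-0.3825,0],-32.3,0.06],
  [[-0.231,-0.3825,0],-32.3,0.06],
  [[-0.231,-0.3825,0],-32.3,0.06],
  [[-0.231,-0.3825,0.035],-32.3,0.06],
  [[-0.231,-0.3825,0.07],-32.3,0.06],
  [[-0.231,-0.3825,0.09],-32.3,0.06],
  [[-0.231,-0.3825,0.0985],-32.3,0.06],
  [[-0.231,-0.3825,0.0985],-32.3,0.06],
  [[-0.231,-0.3825,0.0985],-32.3,0.06],
  [[-0.231,-0.3825,0.0985],-32.3,0.03],
  [[-0.231,-0.3825,0.0985],-32.3,0.03],
  [[-0.231,-0.3825,0.0985],-32.3,0.03],
  [[-0.231,-0.3825,0.0985],-32.3,0.03],
  [[-0.231,-0.3825,0.0985],-32.3,0.03],
])

```text
time_s: 26.3
position: [0.5206, -0.1218, 0.0041]
tool_rot: [[-0.961, -0.277, 0.002], [-0.277, 0.961, -0.001], [-0.002, -0.001, -1.0]]
ft_force: [-1.0, 1.3, 5.7]
grip_width: 0.0434
gripper_force: 30.9
```

Run:
```python
from h import *
s=env.observe(); print(s['position'],s['grip_width'],s['ft_force'])
c,a,z=slot('R',3); print(rel(s['position'],s['tool_rot'],c,s['position'][2]+z+.0015,a))
```

```text
[ 0.52063638 -0.12183836  0.00408985] 0.043418349200776266 [-1.02312735  1.31771486  5.73605889]
([0.1661, -0.1174, -0.0306], np.float64(-1.5))
```

Request:
drive_tool([
  [[0,0,-0.03],0,0.03],
  [[0,0,-0.08],0,0.03],
  [[0.1655,-0.1175,-0.09],-1.5,0.03],
  [[0.1655,-0.1175,-0.09],-1.5,0.03],
  [[0.1655,-0.1175,-0.09],-1.5,0.03],
  [[0.1655,-0.1175,-0.09],-1.5,0.03],
  [[0.1655,-0.1175,-0.09],-1.5,0.03],
  [[0.1655,-0.1175,-0.09],-1.5,0.03],
  [[0.1655,-0.1175,-0.09],-1.5,0.03],
  [[0.1655,-0.1175,-0.07],-1.5,0.03],
  [[0.1655,-0.1175,-0.05],-1.5,0.03],
  [[0.1655,-0.1175,-0.04],-1.5,0.03],
  [[0.1655,-0.1175,-0.0355],-1.5,0.03],
  [[0.1655,-0.1175,-0.0335],-1.5,0.03],
  [[0.1655,-0.1175,-0.0335],-1.5,0.03],
  [[0.1655,-0.1175,-0.0335],-1.5,0.03],
])

```text
time_s: 27.9
position: [0.3939, -0.2807, 0.0369]
tool_rot: [[-0.953, -0.302, 0.001], [-0.302, 0.953, -0.001], [-0.0, -0.001, -1.0]]
ft_force: [0.2, -0.8, -0.0]
grip_width: 0.043
gripper_force: 30.9
```

Run:
```python
from h import *
s=env.observe(); p=s['position']; print(p,s['grip_width'],s['ft_force'])
c,a,z=slot('R',3); print(c,rel(p,s['tool_rot'],c,z+.0055,a))
```

```text
[ 0.39386201 -0.28069069  0.03687741] 0.042953066170446766 [ 0.21597104 -0.8240689  -0.03607022]
[ 0.39356809 -0.2806237 ] ([0.0003, 0.0002, 0.0024], np.float64(-0.0))
```

Request:
drive_tool([
  [[0,0,0.0025],0,0.03],
  [[0,0,0.0025],0,0.03],
  [[0,0,0.0025],0,0.056],
  [[0,0,0.0025],0,0.056],
  [[0,0,0.0025],0,0.056],
  [[0,0,-0.01],0,0.06],
  [[0,0,-0.04],0,0.06],
  [[0,0,-0.065],0,0.06],
  [[0,0,-0.065],0,0.06],
  [[0,0,-0.065],0,0.06],
])

```text
time_s: 28.9
position: [0.3936, -0.2805, 0.1014]
tool_rot: [[-0.953, -0.302, 0.0], [-0.302, 0.953, -0.0], [-0.0, -0.001, -1.0]]
ft_force: [-0.2, -0.3, -0.4]
grip_width: 0.06
gripper_force: 0.0
```

Run:
```python
from h import *
T=look('R',3,((15,50,60),(32,190,255)))
print(); plan((.5954,-.3413),-22.4,'R',4,.003)
```

```text
slot [ 0.3936 -0.2806] 17.6
c 0.3977 -0.2791 ang 17.6 size 92x44 z 0.041 px [281. 231.]
c 0.5955 -0.3417 ang -22.8 size 71x38 z 0.013 px [416. 198.]
c 0.4371 -0.1232 ang 18.4 size 70x39 z 0.012 px [328. 261.]
c 0.4136 0.3051 ang -14.8 size 92x45 z 0.040 px [150. 267.]

t 29.0 pos [ 0.3932 -0.2801  0.1005]
over ([-0.1743, -0.1194, 0.0402], np.float64(40.0))
grasp ([-0.1743, -0.1195, 0.0972], np.float64(40.0))
place from grasp: over ([0.1946, -0.008, -0.0977], np.float64(-40.0)) down ([0.1945, -0.008, -0.0417], np.float64(-40.0))
```

Request:
drive_tool([
  [[-0.174,-0.1197,0],40,0.06],
  [[-0.174,-0.1197,0],40,0.06],
  [[-0.174,-0.1197,0],40,0.06],
  [[-0.174,-0.1197,0],40,0.06],
  [[-0.174,-0.1197,0],40,0.06],
  [[-0.174,-0.1197,0],40,0.06],
  [[-0.174,-0.1197,0.035],40,0.06],
  [[-0.174,-0.1197,0.07],40,0.06],
  [[-0.174,-0.1197,0.09],40,0.06],
  [[-0.174,-0.1197,0.0985],40,0.06],
  [[-0.174,-0.1197,0.0985],40,0.06],
  [[-0.174,-0.1197,0.0985],40,0.06],
  [[-0.174,-0.1197,0.0985],40,0.03],
  [[-0.174,-0.1197,0.0985],40,0.03],
  [[-0.174,-0.1197,0.0985],40,0.03],
  [[-0.174,-0.1197,0.0985],40,0.03],
  [[-0.174,-0.1197,0.0985],40,0.03],
])

```text
time_s: 30.7
position: [0.5961, -0.3426, 0.0046]
tool_rot: [[-0.925, 0.381, 0.002], [0.381, 0.925, -0.002], [-0.002, -0.001, -1.0]]
ft_force: [-0.9, 0.8, 6.6]
grip_width: 0.043
gripper_force: 30.9
```

Run:
```python
from h import *
s=env.observe(); print(s['position'],s['grip_width'],s['ft_force'])
c,a,z=slot('R',4); print(rel(s['position'],s['tool_rot'],c,s['position'][2]+z+.0015,a))
```

```text
[ 0.59610157 -0.34255693  0.00456636] 0.04303311681914811 [-0.85460862  0.78832592  6.62507655]
([0.1954, -0.0071, -0.043], np.float64(-40.0))
```

Request:
drive_tool([
  [[0,0,-0.03],0,0.03],
  [[0,0,-0.08],0,0.03],
  [[0.195,-0.0073,-0.1],-40,0.03],
  [[0.195,-0.0073,-0.1],-40,0.03],
  [[0.195,-0.0073,-0.1],-40,0.03],
  [[0.195,-0.0073,-0.1],-40,0.03],
  [[0.195,-0.0073,-0.1],-40,0.03],
  [[0.195,-0.0073,-0.1],-40,0.03],
  [[0.195,-0.0073,-0.1],-40,0.03],
  [[0.195,-0.0073,-0.08],-40,0.03],
  [[0.195,-0.0073,-0.06],-40,0.03],
  [[0.195,-0.0073,-0.052],-40,0.03],
  [[0.195,-0.0073,-0.0475],-40,0.03],
  [[0.195,-0.0073,-0.0455],-40,0.03],
  [[0.195,-0.0073,-0.0455],-40,0.03],
  [[0.195,-0.0073,-0.0455],-40,0.03],
])

```text
time_s: 32.3
position: [0.4129, -0.2747, 0.0489]
tool_rot: [[-0.953, -0.302, 0.001], [-0.302, 0.953, -0.001], [-0.0, -0.001, -1.0]]
ft_force: [-0.9, -0.2, 0.0]
grip_width: 0.0428
gripper_force: 30.8
```

Run:
```python
from h import *
s=env.observe(); p=s['position']; print(p,s['grip_width'],s['ft_force'])
c,a,z=slot('R',4); print(c,rel(p,s['tool_rot'],c,z+.0055,a))
```

```text
[ 0.41287596 -0.27469548  0.0488505 ] 0.042797631373585485 [-0.89714834 -0.23499924  0.03550524]
[ 0.41263191 -0.2745763 ] ([0.0002, 0.0002, 0.0024], np.float64(-0.0))
```

Request:
drive_tool([
  [[0,0,0.0025],0,0.03],
  [[0,0,0.0025],0,0.03],
  [[0,0,0.0025],0,0.056],
  [[0,0,0.0025],0,0.056],
  [[0,0,0.0025],0,0.056],
  [[0,0,-0.01],0,0.06],
  [[0,0,-0.04],0,0.06],
  [[0,0,-0.06],0,0.06],
  [[0,0,-0.06],0,0.06],
  [[0,0,-0.06],0,0.06],
])

```text
time_s: 33.3
position: [0.4125, -0.2743, 0.1081]
tool_rot: [[-0.953, -0.302, 0.0], [-0.302, 0.953, -0.0], [-0.0, -0.0, -1.0]]
ft_force: [-1.3, 0.7, -0.7]
grip_width: 0.06
gripper_force: 0.0
```

Run:
```python
from h import *
T=look('R',4,((15,50,60),(32,190,255)))
print(); plan((.4373,-.1228),18.4,'L',4,.003)
```

```text
slot [ 0.4126 -0.2746] 17.6
c 0.4044 -0.2770 ang 17.9 size 103x44 z 0.053 px [281. 215.]
c 0.4368 -0.1232 ang 18.4 size 70x39 z 0.013 px [328. 261.]
c 0.4142 0.3054 ang -18.9 size 92x42 z 0.040 px [150. 267.]

t 33.4 pos [ 0.4122 -0.2741  0.1074]
over ([-0.0697, 0.1366, 0.0476], np.float64(-0.8))
grasp ([-0.0697, 0.1365, 0.1046], np.float64(-0.8))
place from grasp: over ([-0.1226, 0.4099, -0.0974], np.float64(34.6)) down ([-0.1226, 0.4098, -0.0414], np.float64(34.6))
```

Request:
drive_tool([
  [[-0.0693,0.1365,0],-0.8,0.06],
  [[-0.0693,0.1365,0],-0.8,0.06],
  [[-0.0693,0.1365,0],-0.8,0.06],
  [[-0.0693,0.1365,0],-0.8,0.06],
  [[-0.0693,0.1365,0.04],-0.8,0.06],
  [[-0.0693,0.1365,0.08],-0.8,0.06],
  [[-0.0693,0.1365,0.097],-0.8,0.06],
  [[-0.0693,0.1365,0.1055],-0.8,0.06],
  [[-0.0693,0.1365,0.1055],-0.8,0.06],
  [[-0.0693,0.1365,0.1055],-0.8,0.06],
  [[-0.0693,0.1365,0.1055],-0.8,0.03],
  [[-0.0693,0.1365,0.1055],-0.8,0.03],
  [[-0.0693,0.1365,0.1055],-0.8,0.03],
  [[-0.0693,0.1365,0.1055],-0.8,0.03],
  [[-0.0693,0.1365,0.1055],-0.8,0.03],
])

```text
time_s: 34.9
position: [0.4379, -0.1238, 0.0039]
tool_rot: [[-0.949, -0.315, 0.002], [-0.315, 0.949, -0.001], [-0.001, -0.002, -1.0]]
ft_force: [-0.6, -0.2, 6.7]
grip_width: 0.0428
gripper_force: 30.6
```

Run:
```python
from h import *
s=env.observe(); print(s['position'],s['grip_width'],s['ft_force'])
c,a,z=slot('L',4); print(rel(s['position'],s['tool_rot'],c,s['position'][2]+z+.0015,a))
```

```text
[ 0.43787782 -0.12375802  0.00387528] 0.04281477832773585 [-0.61593663 -0.19816176  6.67627651]
([-0.1225, 0.4107, -0.0431], np.float64(34.6))
```

Request:
drive_tool([
  [[0,0,-0.03],0,0.03],
  [[0,0,-0.08],0,0.03],
  [[-0.123,0.4105,-0.1],34.6,0.03],
  [[-0.123,0.4105,-0.1],34.6,0.03],
  [[-0.123,0.4105,-0.1],34.6,0.03],
  [[-0.123,0.4105,-0.1],34.6,0.03],
  [[-0.123,0.4105,-0.1],34.6,0.03],
  [[-0.123,0.4105,-0.1],34.6,0.03],
  [[-0.123,0.4105,-0.1],34.6,0.03],
  [[-0.123,0.4105,-0.1],34.6,0.03],
  [[-0.123,0.4105,-0.1],34.6,0.03],
  [[-0.123,0.4105,-0.1],34.6,0.03],
  [[-0.123,0.4105,-0.1],34.6,0.03],
  [[-0.123,0.4105,-0.08],34.6,0.03],
  [[-0.123,0.4105,-0.06],34.6,0.03],
  [[-0.123,0.4105,-0.052],34.6,0.03],
  [[-0.123,0.4105,-0.0475],34.6,0.03],
  [[-0.123,0.4105,-0.0455],34.6,0.03],
  [[-0.123,0.4105,-0.0455],34.6,0.03],
  [[-0.123,0.4105,-0.0455],34.6,0.03],
])

```text
time_s: 36.9
position: [0.425, 0.3049, 0.0489]
tool_rot: [[-0.96, 0.279, 0.001], [0.279, 0.96, 0.0], [-0.001, 0.001, -1.0]]
ft_force: [1.0, 0.4, -0.7]
grip_width: 0.043
gripper_force: 31.2
```

Run:
```python
from h import *
s=env.observe(); p=s['position']; print(p,s['grip_width'],s['ft_force'])
c,a,z=slot('L',4); print(c,rel(p,s['tool_rot'],c,z+.0055,a))
```

```text
[0.42501638 0.30494163 0.04893261] 0.042956925173270634 [ 1.02990408  0.35036777 -0.69282817]
[0.42450294 0.30471009] ([0.0004, -0.0004, 0.0024], np.float64(-0.0))
```

Request:
drive_tool([
  [[0,0,0.0025],0,0.03],
  [[0,0,0.0025],0,0.03],
  [[0,0,0.0025],0,0.056],
  [[0,0,0.0025],0,0.056],
  [[0,0,0.0025],0,0.056],
  [[0,0,-0.01],0,0.06],
  [[0,0,-0.04],0,0.06],
  [[0,0,-0.08],0,0.06],
  [[0,0,-0.12],0,0.06],
  [[0.29,0.12,-0.18],0,0.06],
  [[0.29,0.12,-0.18],0,0.06],
  [[0.29,0.12,-0.18],0,0.06],
  [[0.29,0.12,-0.18],0,0.06],
  [[0.29,0.12,-0.18],0,0.06],
  [[0.29,0.12,-0.18],0,0.06],
  [[0.29,0.12,-0.18],0,0.06],
  [[0.29,0.12,-0.18],0,0.06],
  [[0.29,0.12,-0.18],0,0.06],
  [[0.29,0.12,-0.18],0,0.06],
])

```text
time_s: 38.8
position: [0.1807, 0.5005, 0.228]
tool_rot: [[-0.96, 0.281, -0.0], [0.281, 0.96, -0.001], [-0.0, -0.001, -1.0]]
ft_force: [0.3, 0.6, -0.6]
grip_width: 0.0597
gripper_force: 0.0
```

Run:
```python
from h import *
s=env.observe(); print(s['time_s'],s['position'])
d=viewer.get_image('top'); i=d['img'][:,:,::-1]
show(tags(d,(10,50,50),(35,150,255)))
a=cv2.resize(i[130:310,100:440],(800,424),interpolation=cv2.INTER_CUBIC); cv2.imwrite('pics/t2.png',a)
cv2.imwrite('pics/s2.png',viewer.get_image('scene')['img'][:,:,::-1])
```

```text
38.8 [0.1806542  0.50047086 0.22799496]
c 0.4155 0.3032 ang -12.3 size 97x54 z 0.052 px [150. 265.]
c 0.4030 -0.2772 ang 16.6 size 95x50 z 0.053 px [396. 274.]
```

View pics/t2.png

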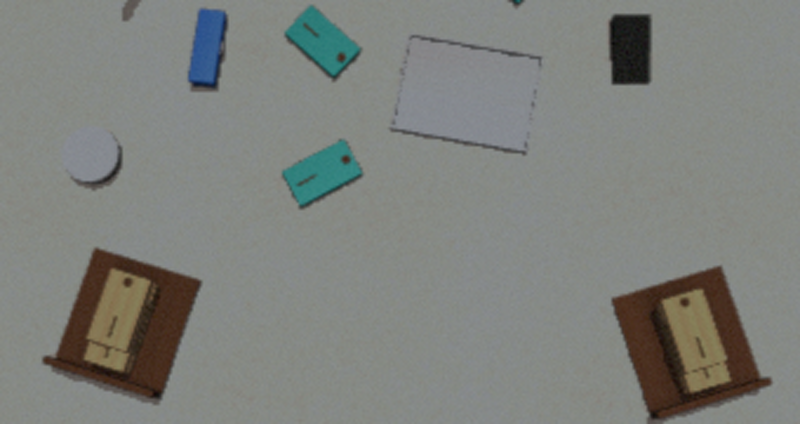

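View pics/s2.png

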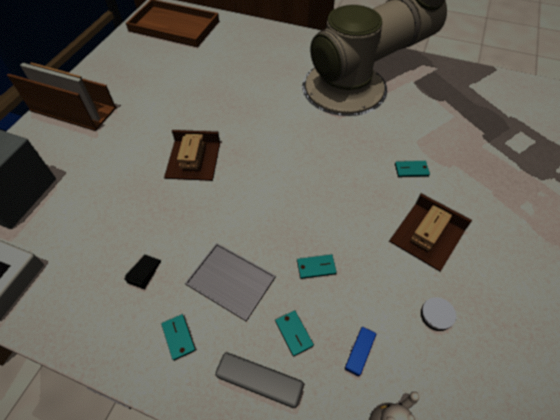

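Both pictures show the two four-tag stacks neat in their trays (scene view, about (190,150) and (432,228)). No tags are left on the cabinet, and the tin and doorstop have not moved.

```bash
python3 -c "
from rig import env
print(env.close_job())"
```

```text
the job is handed in; nothing more can be done
None
```

I dealt the eight tags into two stepped stacks of four, one in each tray with none left over, left the tin and doorstop alone, and handed the job in at about 39 s; the hand-in returned no verdict.

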